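# Close the fluid can and take it down into the spill tray

### The job

The particle counter has been topped up and its white fluid can is still on the steel stand with the black cap only perched on its neck. Press the cap fully home while the can is on the stand, then lift the can by its handle, keeping it upright, and set it down gently so that it stands flat inside the steel spill tray. Leave everything else on the bench where it is.

Things in the scene. Friction and masses are not known exactly. Their poses are not given: they have to be found in the camera images.
- can: white plastic fluid can, a rounded block 190 (its x) x 100 (its y) x 115 mm with a fixed carrying handle on top, 0.4 to 0.85 kg; origin at the centre of its underside, z up; at the start it stands on the stand; the black cap is at its +x end
- handle (a point): grip point of the can's handle: the middle of the balanced part of a straight bar along the can's x, 151 mm above the can's underside. The bar is 20 mm wide (y) and 16 mm high, its free span between the posts runs from 37 mm on the -x side to 25 mm on the +x side of this point, with 28 mm free below the bar down to the can's top
- cap_top (a point): centre of the flat top of the round black push-on cap (36 mm across), 72 mm from the can's middle along +x; 138 mm above the can's underside when the cap is up, 130 mm when fully home
- cap (a joint): how far the cap has been pushed down on its neck, m: 0 is fully up (loose), 0.008 is fully home; stiff friction, about 5 N, and it stays where it is pushed
- stand: dark steel four-legged stand fixed to the bench, flat top 210 (x) x 150 (y) mm, 70 mm high; origin on the bench under its centre
- tray: shallow stainless spill tray fixed to the bench, 260 (x) x 170 (y) mm outside, wall 4 mm, floor 4 mm thick, lip 18 mm high, so 252 x 162 mm inside; origin on the bench under its centre
- jar: squat amber glass jar with black lid, 56 mm across, 85 mm tall, standing between stand and tray; origin at the centre of its underside
- filter_holder: aluminium in-line filter holder, a 60 mm disc with a stub on top, 50 mm tall, standing between stand and tray; origin at the centre of its underside
- beaker: open glass beaker, 70 mm across, 90 mm tall, on the far part of the bench; origin at the centre of its underside
- bottle: plain white plastic bottle without a handle, 66 mm across, 160 mm tall, on the far part of the bench; origin at the centre of its underside
- tape: flat cardboard ring (tape core), 90 mm across, 19 mm tall, on the far part of the bench; origin at the centre of its underside
- screwdriver: screwdriver lying at the robot's left, along its own x
- wrench: steel wrench lying at the robot's right, along its own x
- filter_box: small cardboard box, 110 x 70 x 45 mm, at the robot's left; origin at the centre of its underside
Things that resemble listed ones, but are neither listed nor needed, are in the scene too. Leave any brown look-alike of the can alone.

How it is judged:
By the outcome, as a careful person would: the job done as asked, in the order asked, and still so for the second after the job is handed in, with the robot touching nothing.
It also fails if it takes over 53 s, if anything falls off the work surface, if the arm or the gripper's body presses on something with over 40 N, if the wrist force passes 120 N, or if a joint passes its speed limit or range.

### The arm

A 7-joint arm with a two-finger parallel gripper is mounted at the origin on the work surface. World frame = base frame: x ahead of the robot, y to its left, z up, the work surface at z = 0. Lengths are in m, angles in rad, forces in N, time in s.
With the tool pointing down it reaches from about 0.425 to 0.925 m from the base axis. Payload 6.8 kg.
Tool frame: the origin (TCP) lies between the finger pads; the fingertips stand r.tcp_to_tips ahead of it and the grasp point (between the pads) lies 3 mm ahead of it (r.tcp_to_tips is the distance from the TCP to the fingertips, in m); z points along the fingers, y is the line along which they close (so a half turn about z gives the same grasp; the last joint's range is limited). The gripper opens to 85 mm and grips with 20 to 120 N. Pads are 22 mm wide; open, the fingers measure 114 mm over their backs; the gripper's body (76 mm by 85 mm) begins 54 mm behind the grasp point. The pads swing forward as they close: fully open they stand 13 mm farther back than shut.
Start: joints at [1.021, 0.477, 0.022, 1.555, -0.011, 1.109, -0.083], TCP at [0.289, -0.61, 0.215] pointing down, gripper open.
Joint ranges: [-2.96, 2.96], [-0.34, 2.1], [-1.41, 1.46], [0.24, 2.44], [-1.37, 4.51], [0.17, 1.92], [-2.96, 2.96]. Speed limits (rad/s): [2.39, 2.39, 3.14, 3.14, 3.14, 3.14, 3.14].

### API

Orientations are given as a rotation vector (axis times angle).
In Python, from bench import r gives the robot as it stands. The module is installed in compiled form; this text tells all that it offers.
- The arm moves only by the tool step_arm, never from a script. Its argument "moves" is a list of rows, each an object of numbers: "rx", "ry", "rz": the turn, a rotation vector about the tool's x, y, z in degrees; "dx", "dy", "dz": the shift along the tool's x, y, z in mm; "gripper": the opening, from -1 (shut) to 1 (fully open). In form: [{"rx": .., "ry": .., "rz": .., "dx": .., "dy": .., "dz": .., "gripper": ..}, ...]. A call has 1 to 20 rows; each row shifts and turns the commanded pose from where the row before left it, along the tool's axes as they then stand; what a row does not reach is not made up. A row lasts 1/8 s, in which the tool goes at most 62.5 mm and 10.7 degrees, less where a joint would pass 70% of its speed; a pose out of reach is approached as far as the arm can. A call is refused whole if a number of a shift passes 62.5 or a number of a turn 10.7, either way. A call with a gripper value outside its range is refused whole. The fingers move at their own pace and stop on an object; "grip_force" is the grip in N (left out, the last holds). Time passes only in rows, so rows that do not move let the fingers close. It gives the time, the measured TCP pose, the force, the opening and the grip force at its end, in the units of the state.
- r.get_obs(): the state, without advancing time (a new reading comes with each control period).
- r.grab_frame(name): name is "side" or "top"; returns the picture (420x560x3 uint8, blue, green, red); there is no depth.
- r.camera_info(name): a dict with "mtx" (3x3 intrinsics, pixels), "D" ([k1, k2, p1, p2, k3] as OpenCV has them; the pictures are not rectified), "rvec" (rotation vector, rad) and "tvec" (3), from world to camera coordinates, as OpenCV has them. Camera axes: x right, y down, z forward; pixel columns grow to the right and rows downward; lengths in m; the calibration is good to about 2 mm. A picture is of the moment at which its call begins. camera_info takes no time and is no camera call.
- r.hand_in(): hands the job in; it is judged then, once.
The state is a dict: "clock": time; "joints": joint angles; "qvel": joint speeds; "tau": joint torques, N m; "tcp_pos": TCP position; "orientation": TCP orientation; "contact_force": force on the tool from outside, world axes, zero at the start; "moment": the same for the moment, N m; "grip_width": finger opening in m; "gripper_force": force on a finger pad.
Only numpy, scipy, OpenCV 4.12 (cv2) and the standard library are available. Lean on these libraries where they do the work, as an engineer would, in place of code of your own. Each camera call takes 0.05 s, during which the arm holds its last target. There are 200 camera calls.

## Working session

There is one attempt and no reset: what is moved stays moved. The work goes in short steps, Python scripts to look and compute and a tool call to move; the robot and the scene stay as the last step left them, time stands still between calls to the robot, and variables do not carry over. Pictures are saved under pics/ and viewed, at most 10 in all, crops included, and the job is handed in when it is done.

Besides the shell and the picture viewer there is one more tool, called after ">>>" in YAML: its name, and indented under it one key for each argument. step_arm: Moves the arm, as the interface text tells. Its arguments: {"type":"object","properties":{"moves":{"type":"array","items":{"type":"object","properties":{"rx":{"type":"number"},"ry":{"type":"number"},"rz":{"type":"number"},"dx":{"type":"number"},"dy":{"type":"number"},"dz":{"type":"number"},"gripper":{"type":"number"}}}},"grip_force":{"type":"number"}},"required":["moves"]}

```bash
mkdir -p pics
cat > h.py <<'E'
import numpy as np, cv2
from bench import r
def cam(n):
    c=r.camera_info(n); R,_=cv2.Rodrigues(np.array(c["rvec"],float)); return np.array(c["mtx"],float),np.array(c["D"],float),R,np.array(c["tvec"],float).reshape(3)
def ray(n,uv):
    K,D,R,t=cam(n); p=cv2.undistortPoints(np.array(uv,float).reshape(-1,1,2),K,D).reshape(-1,2)
    d=np.c_[p,np.ones(len(p))]@R; return -R.T@t,d
def onz(n,uv,z):
    o,d=ray(n,uv); return o+d*((z-o[2])/d[:,2])[:,None]
def proj(n,P):
    K,D,R,t=cam(n); return cv2.projectPoints(np.array(P,float).reshape(-1,1,3),cv2.Rodrigues(R)[0],t,K,D)[0].reshape(-1,2)
E
python3 - <<'E'
from h import *
for n in("top","side"):
    f=r.grab_frame(n); cv2.imwrite(f"pics/{n}0.png",f); print(n,ray(n,[[280,210]]))
o=r.get_obs(); print(o, r.tcp_to_tips)
E
```

```text
top (array([ 0.18904455, -0.02466759,  1.61344161]), array([[ 0.21305549, -0.00794851, -0.97702968]]))
side (array([0.07830633, 0.77834023, 1.03652055]), array([[ 0.34986782, -0.62866283, -0.69454946]]))
{'clock': 0.1, 'joints': array([ 1.02089723,  0.47769511,  0.022312  ,  1.55632348, -0.01148516,
        1.10930005, -0.08308463]), 'qvel': array([-0.00092723, -0.00064164, -0.00164586, -0.00240314,  0.00014375,
        0.00054639,  0.00021524]), 'tau': array([ 4.17758900e-03, -5.97759247e+01,  1.61330581e+00, -2.81955940e+01,
        1.27351354e-02,  5.02491122e-03, -2.87786179e-06]), 'tcp_pos': array([ 0.28837739, -0.6096951 ,  0.21414963]), 'orientation': array([-3.06373712e+00, -6.88117402e-01,  7.23335270e-04]), 'contact_force': array([-0.81936853, -0.18655843,  0.23484461]), 'moment': array([-0.01314081, -0.01500868,  0.00478674]), 'gripper_force': 0.0, 'grip_width': 0.08564124563059204} 0.022
```

View pics/top0.png

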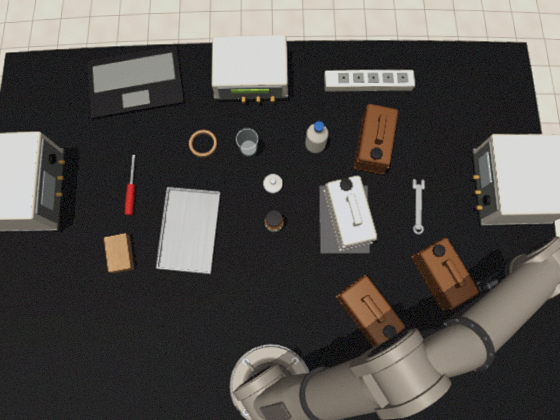

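View pics/side0.png

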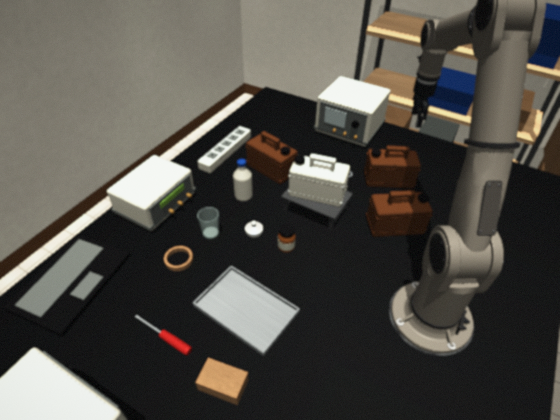

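The top view shows the white can at (350,212) on the dark stand with its cap at (346,185), and the tray at (189,230). In the side view the can is at (320,180). These could be taken for the can (top pixels): brown cans at (377,138), (372,313) and (446,275), the white bottle (317,138), and white instruments (250,68), (520,180). I choose the white can with a handle on the stand, and check it in one crop.

Run:
```python
from h import *
t=cv2.imread("pics/top0.png"); s=cv2.imread("pics/side0.png")
a=cv2.resize(t[165:265,305:395],None,fx=5,fy=5,interpolation=cv2.INTER_CUBIC)[:500,:400]
a=cv2.resize(t[170:260,310:390],(400,450),interpolation=cv2.INTER_CUBIC)
b=cv2.resize(s[145:225,280:360],(400,400),interpolation=cv2.INTER_CUBIC)
c=np.zeros((450,800,3),np.uint8); c[:,:400]=a; c[:400,400:]=b; cv2.imwrite("pics/crop.png",c)
# tray
g=cv2.cvtColor(t,cv2.COLOR_BGR2GRAY); m=np.zeros_like(g); m[180:280,150:228]=(g[180:280,150:228]>60)*255
cs=max(cv2.findContours(m,cv2.RETR_EXTERNAL,cv2.CHAIN_APPROX_NONE)[0],key=cv2.contourArea)
P=onz("top",cs.reshape(-1,2),0.018)[:,:2].astype(np.float32); print("tray",cv2.minAreaRect(P)); print(onz("top",[[273,184],[274,220]],0.0)[:, :2])
# dark blobs near cap
m=np.zeros_like(g); m[170:198,330:362]=(g[170:198,330:362]<70)*255
n,l,st,ce=cv2.connectedComponentsWithStats(m)
print(st,ce)
```

```text
tray ((0.48110276460647583, 0.2537838816642761), (0.17666098475456238, 0.26713961362838745), 83.61964416503906)
[[ 0.62734826 -0.01700757]
 [ 0.50870835 -0.01801056]]
[[     0      0    560    420 234832]
 [   330    170     32     20    368]] [[279.39867224 209.55136012]
 [344.16032609 176.72554348]]
```

View pics/crop.png

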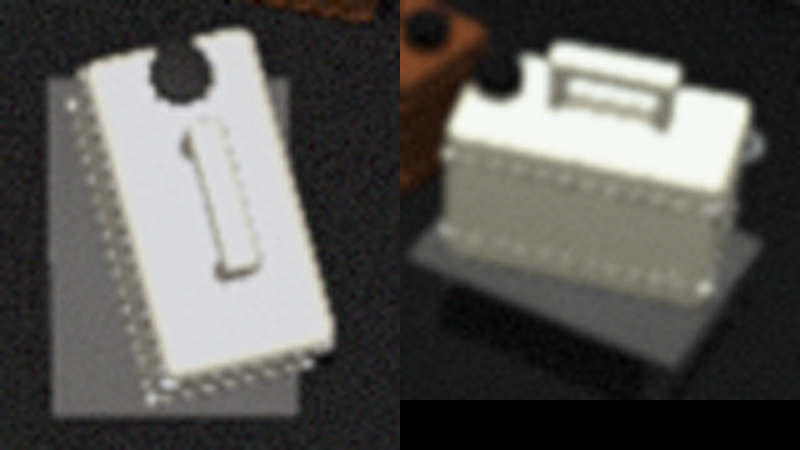

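The crop shows the white can with the black cap at the upper end (top pixel about 346,184.5). The bar runs from about (351,195) to (358,224) in the top view, and the can hangs slightly over the front of the stand. It is clearly the white can with the handle.

Run:
```python
from h import *
t=cv2.imread("pics/top0.png"); g=cv2.cvtColor(t,cv2.COLOR_BGR2GRAY)
m=np.zeros_like(g); m[165:265,315:385]=(g[165:265,315:385]>170)*255
cs=max(cv2.findContours(m,cv2.RETR_EXTERNAL,cv2.CHAIN_APPROX_NONE)[0],key=cv2.contourArea)
P=onz("top",cs.reshape(-1,2),0.185)[:,:2].astype(np.float32); rc=cv2.minAreaRect(P); print("can",rc)
c=np.array(rc[0]); bx=cv2.boxPoints(rc); e=[bx[1]-bx[0],bx[2]-bx[1]]; v=max(e,key=np.linalg.norm); v=v/np.linalg.norm(v); v*=np.sign(v[0]); print("axis",v,np.degrees(np.arctan2(v[1],v[0])),"cap pred",c+.072*v)
m=np.zeros_like(g); m[174:194,336:356]=(g[174:194,336:356]<80)*255
# cap blob: restrict to the circle around seed
m2=np.zeros_like(g); cv2.circle(m2,(346,184),8,255,-1); m&=m2
ys,xs=np.nonzero(m); print("cap blob",xs.mean(),ys.mean(),len(xs),onz("top",[[xs.mean(),ys.mean()]],.204))
def cp(x,y): return [310+x/5-.4,170+y/5-.4]
b=onz("top",[cp(205,125),cp(240,268)],.229); print("bar",b[:,:2],np.linalg.norm(b[0]-b[1]),np.degrees(np.arctan2(*(b[0]-b[1])[[1,0]])))
def sp(x,y): return [280+(x-400)/5-.4,145+y/5-.4]
b=onz("side",[sp(566,52),sp(674,76)],.229); print("bar side",b[:,:2],np.linalg.norm(b[0]-b[1]),np.degrees(np.arctan2(*(b[0]-b[1])[[1,0]])))
print("cap side",onz("side",[sp(500,74)],.204))
bt=onz("side",[sp(449,150)],.185); print(bt)
for nm,P in(("top",[(*c+.072*v,.208),(*c,.185)]),("side",[(*c+.072*v,.208)])): print(nm,proj(nm,P))
s=cv2.cvtColor(cv2.imread("pics/side0.png"),cv2.COLOR_BGR2GRAY)
m=np.zeros_like(s); m[260:352,188:302]=(s[260:352,188:302]>60)*255
cs=max(cv2.findContours(m,cv2.RETR_EXTERNAL,cv2.CHAIN_APPROX_NONE)[0],key=cv2.contourArea)
print("tray side",cv2.minAreaRect(onz("side",cs.reshape(-1,2),0.018)[:,:2].astype(np.float32)))
R=cv2.Rodrigues(r.get_obs()["orientation"])[0]; print(R)
```

```text
can ((0.49701958894729614, -0.23868730664253235), (0.18808607757091522, 0.09756574779748917), 12.4282865524292)
axis [0.97656614 0.21521752] 12.428288 cap pred [ 0.56733235 -0.22319165]
cap blob 345.5206611570248 183.28099173553719 121 [[ 0.56996097 -0.22323417  0.204     ]]
bar [[ 0.5305178  -0.23220264]
 [ 0.44962195 -0.24733615]] 0.08229922118227945 10.596072197414212
bar side [[ 0.52292532 -0.2357974 ]
 [ 0.45046025 -0.2492129 ]] 0.0736964173377052 10.48845806175774
cap side [[ 0.56362722 -0.22169929  0.204     ]]
[[ 0.5645747  -0.15379596  0.185     ]]
top [[345.7318982  183.80686133]
 [351.36159191 209.77290796]]
side [[298.8944534  157.87034838]]
tray side ((0.4788398742675781, 0.2522968053817749), (0.18018442392349243, 0.26942288875579834), 83.70220947265625)
[[ 9.03954113e-01  4.27628748e-01 -7.84878628e-04]
 [ 4.27629453e-01 -9.03953048e-01  1.39219292e-03]
 [-1.14151713e-04 -1.59411573e-03 -9.99998723e-01]]
```

>>> step_arm:
  moves:
    - {"dz": -30,"rz": 4.4,"gripper": -1}
    - {"dz": -30,"rz": 4.4,"gripper": -1}
    - {"dz": -30,"rz": 4.3,"gripper": -1}
    - {"dx": 29.6,"dy": -26.6,"gripper": -1}
    - {"dx": 29.6,"dy": -26.6,"gripper": -1}
    - {"dx": 29.6,"dy": -26.6,"gripper": -1}
    - {"dx": 29.6,"dy": -26.6,"gripper": -1}
    - {"dx": 29.6,"dy": -26.6,"gripper": -1}
    - {"dx": 29.6,"dy": -26.6,"gripper": -1}
    - {"dx": 29.6,"dy": -26.6,"gripper": -1}
    - {"dx": 29.6,"dy": -26.6,"gripper": -1}
    - {"dx": 29.6,"dy": -26.6,"gripper": -1}
    - {"dx": 29.6,"dy": -26.6,"gripper": -1}
    - {"dx": 29.6,"dy": -26.6,"gripper": -1}
    - {"dx": 29.6,"dy": -26.6,"gripper": -1}
    - {"gripper": -1}
    - {"gripper": -1}

```text
invalid input at $.moves[0]: expected keys rx, ry, rz, dx, dy, dz, gripper
```

>>> step_arm:
  moves:
    - {"rx": 0,"ry": 0,"rz": 4.4,"dx": 0,"dy": 0,"dz": -30,"gripper": -1}
    - {"rx": 0,"ry": 0,"rz": 4.4,"dx": 0,"dy": 0,"dz": -30,"gripper": -1}
    - {"rx": 0,"ry": 0,"rz": 4.3,"dx": 0,"dy": 0,"dz": -30,"gripper": -1}
    - {"rx": 0,"ry": 0,"rz": 0,"dx": 35.5,"dy": -31.9,"dz": 0,"gripper": -1}
    - {"rx": 0,"ry": 0,"rz": 0,"dx": 35.5,"dy": -31.9,"dz": 0,"gripper": -1}
    - {"rx": 0,"ry": 0,"rz": 0,"dx": 35.5,"dy": -31.9,"dz": 0,"gripper": -1}
    - {"rx": 0,"ry": 0,"rz": 0,"dx": 35.5,"dy": -31.9,"dz": 0,"gripper": -1}
    - {"rx": 0,"ry": 0,"rz": 0,"dx": 35.5,"dy": -31.9,"dz": 0,"gripper": -1}
    - {"rx": 0,"ry": 0,"rz": 0,"dx": 35.5,"dy": -31.9,"dz": 0,"gripper": -1}
    - {"rx": 0,"ry": 0,"rz": 0,"dx": 35.5,"dy": -31.9,"dz": 0,"gripper": -1}
    - {"rx": 0,"ry": 0,"rz": 0,"dx": 35.5,"dy": -31.9,"dz": 0,"gripper": -1}
    - {"rx": 0,"ry": 0,"rz": 0,"dx": 35.5,"dy": -31.9,"dz": 0,"gripper": -1}
    - {"rx": 0,"ry": 0,"rz": 0,"dx": 35.5,"dy": -31.9,"dz": 0,"gripper": -1}
    - {"rx": 0,"ry": 0,"rz": 0,"dx": 0,"dy": 0,"dz": 0,"gripper": -1}
    - {"rx": 0,"ry": 0,"rz": 0,"dx": 0,"dy": 0,"dz": 0,"gripper": -1}
  grip_force: 40

```text
clock: 1.98
tcp_pos: [0.5676, -0.2238, 0.3045]
orientation: [3.124, 0.334, -0.002]
contact_force: [-0.5, -0.1, 0.0]
grip_width: 0.0001
gripper_force: 0.0
```

>>> step_arm:
  moves:
    - {"rx": 0,"ry": 0,"rz": 0,"dx": 0,"dy": 0,"dz": 20,"gripper": -1}
    - {"rx": 0,"ry": 0,"rz": 0,"dx": 0,"dy": 0,"dz": 20,"gripper": -1}
    - {"rx": 0,"ry": 0,"rz": 0,"dx": 0,"dy": 0,"dz": 15,"gripper": -1}
    - {"rx": 0,"ry": 0,"rz": 0,"dx": 0,"dy": 0,"dz": 8,"gripper": -1}
    - {"rx": 0,"ry": 0,"rz": 0,"dx": 0,"dy": 0,"dz": 7,"gripper": -1}
    - {"rx": 0,"ry": 0,"rz": 0,"dx": 0,"dy": 0,"dz": 2,"gripper": -1}
    - {"rx": 0,"ry": 0,"rz": 0,"dx": 0,"dy": 0,"dz": 2,"gripper": -1}
    - {"rx": 0,"ry": 0,"rz": 0,"dx": 0,"dy": 0,"dz": 2,"gripper": -1}
    - {"rx": 0,"ry": 0,"rz": 0,"dx": 0,"dy": 0,"dz": 0,"gripper": -1}

```text
clock: 3.1
tcp_pos: [0.5681, -0.2233, 0.229]
orientation: [-3.124, -0.334, -0.0]
contact_force: [-0.2, -0.5, -0.8]
grip_width: 0.0
gripper_force: 0.0
```

Run:
```python
from h import *
t=r.grab_frame("side")[130:230,250:370]; cv2.imwrite("pics/press.png",cv2.resize(t,(720,600),interpolation=cv2.INTER_CUBIC))
```

```text
(no output)
```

View pics/press.png

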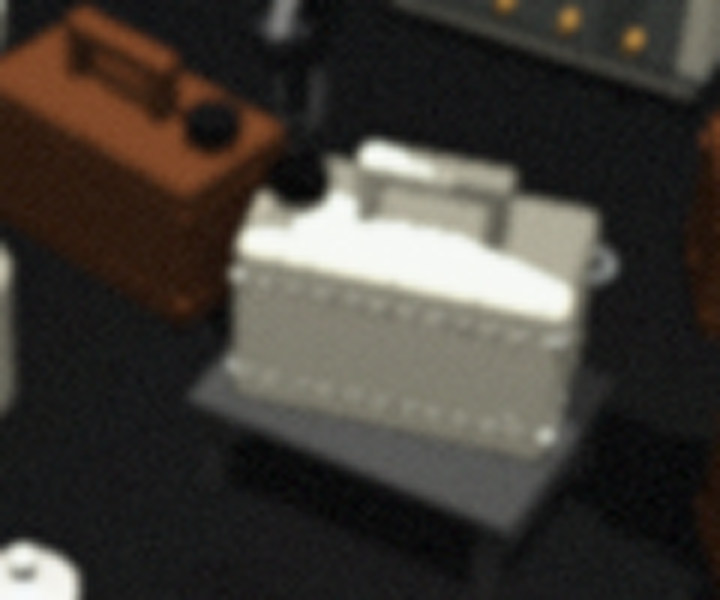

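The fingertips are right over the cap (crop 300,150) and roughly in contact. The can hasn't moved. I'll press on in small steps and watch the force.

>>> step_arm:
  moves:
    - {"rx": 0,"ry": 0,"rz": 0,"dx": 0,"dy": 0,"dz": 2,"gripper": -1}
    - {"rx": 0,"ry": 0,"rz": 0,"dx": 0,"dy": 0,"dz": 2,"gripper": -1}
    - {"rx": 0,"ry": 0,"rz": 0,"dx": 0,"dy": 0,"dz": 0,"gripper": -1}

```text
clock: 3.52
tcp_pos: [0.568, -0.2233, 0.2248]
orientation: [-3.124, -0.334, 0.001]
contact_force: [0.7, 0.2, 0.3]
grip_width: 0.0001
gripper_force: 0.0
```

>>> step_arm:
  moves:
    - {"rx": 0,"ry": 0,"rz": 0,"dx": 0,"dy": 0,"dz": 1.5,"gripper": -1}
    - {"rx": 0,"ry": 0,"rz": 0,"dx": 0,"dy": 0,"dz": 1.5,"gripper": -1}
    - {"rx": 0,"ry": 0,"rz": 0,"dx": 0,"dy": 0,"dz": 0,"gripper": -1}

```text
clock: 3.9
tcp_pos: [0.568, -0.2233, 0.2218]
orientation: [-3.124, -0.334, 0.0]
contact_force: [0.0, -0.3, 0.4]
grip_width: 0.0001
gripper_force: 0.0
```

>>> step_arm:
  moves:
    - {"rx": 0,"ry": 0,"rz": 0,"dx": 0,"dy": 0,"dz": 1,"gripper": -1}
    - {"rx": 0,"ry": 0,"rz": 0,"dx": 0,"dy": 0,"dz": 0,"gripper": -1}

```text
clock: 4.15
tcp_pos: [0.5681, -0.2233, 0.2209]
orientation: [-3.124, -0.334, 0.0]
contact_force: [-1.1, -0.5, -0.9]
grip_width: 0.0003
gripper_force: 0.0
```

>>> step_arm:
  moves:
    - {"rx": 0,"ry": 0,"rz": 0,"dx": 0,"dy": 0,"dz": 2,"gripper": -1}
    - {"rx": 0,"ry": 0,"rz": 0,"dx": 0,"dy": 0,"dz": 0,"gripper": -1}

```text
clock: 4.4
tcp_pos: [0.568, -0.2233, 0.2188]
orientation: [-3.124, -0.334, 0.001]
contact_force: [-1.5, 1.0, 0.4]
grip_width: -0.0
gripper_force: 0.0
```

>>> step_arm:
  moves:
    - {"rx": 0,"ry": 0,"rz": 0,"dx": 0,"dy": 0,"dz": 2,"gripper": -1}
    - {"rx": 0,"ry": 0,"rz": 0,"dx": 0,"dy": 0,"dz": 0,"gripper": -1}

```text
clock: 4.65
tcp_pos: [0.568, -0.2233, 0.2168]
orientation: [-3.124, -0.334, 0.0]
contact_force: [0.7, 0.1, -0.3]
grip_width: -0.0002
gripper_force: 0.0
```

>>> step_arm:
  moves:
    - {"rx": 0,"ry": 0,"rz": 0,"dx": 0,"dy": 0,"dz": 2,"gripper": -1}
    - {"rx": 0,"ry": 0,"rz": 0,"dx": 0,"dy": 0,"dz": 0,"gripper": -1}

```text
clock: 4.9
tcp_pos: [0.568, -0.2233, 0.2148]
orientation: [-3.124, -0.334, 0.001]
contact_force: [0.8, 0.9, -0.7]
grip_width: -0.0003
gripper_force: 0.0
```

Run:
```python
from h import *
s=r.grab_frame("side")[120:200,260:340]; t=r.grab_frame("top")[150:250,305:385]
c=np.hstack([cv2.resize(s,(400,400),interpolation=cv2.INTER_CUBIC),cv2.resize(t[:80],(400,400),interpolation=cv2.INTER_CUBIC)]); cv2.imwrite("pics/press2.png",cv2.convertScaleAbs(c,alpha=1.6,beta=10))
P=[.568,-.2233,.1928]; print(proj("side",[P,[.568,-.2233,.208]]),proj("top",[P]))
```

```text
[[298.52291938 161.40476649]
 [298.73471442 157.79178474]] [[345.08092673 184.9791956 ]]
```

View pics/press2.png

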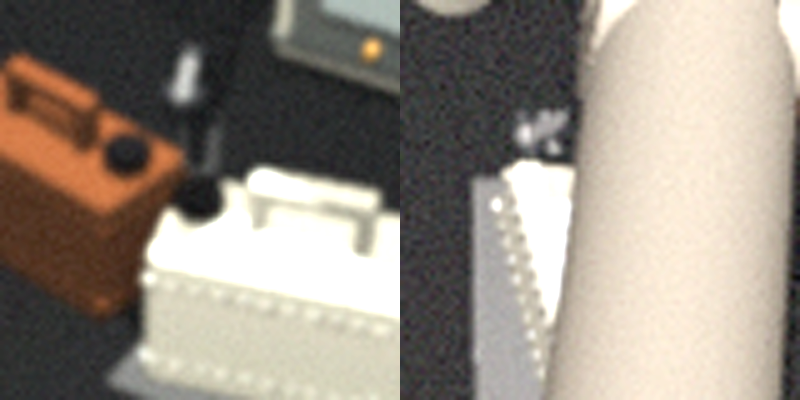

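>>> step_arm:
  moves:
    - {"rx": 0,"ry": 0,"rz": 0,"dx": 0,"dy": 0,"dz": 1.5,"gripper": -1}

```text
clock: 5.12
tcp_pos: [0.5682, -0.2234, 0.2136]
orientation: [3.124, 0.334, 0.001]
contact_force: [-0.0, -0.7, 1.1]
grip_width: -0.0001
gripper_force: 0.0
```

>>> step_arm:
  moves:
    - {"rx": 0,"ry": 0,"rz": 0,"dx": 0,"dy": 0,"dz": 1.5,"gripper": -1}

```text
clock: 5.25
tcp_pos: [0.5681, -0.2233, 0.2119]
orientation: [3.124, 0.334, 0.0]
contact_force: [0.8, -0.4, 0.0]
grip_width: -0.0003
gripper_force: 0.0
```

>>> step_arm:
  moves:
    - {"rx": 0,"ry": 0,"rz": 0,"dx": 0,"dy": 0,"dz": 1.5,"gripper": -1}

```text
clock: 5.38
tcp_pos: [0.5681, -0.2233, 0.2104]
orientation: [-3.124, -0.334, 0.0]
contact_force: [-0.2, 0.7, -0.5]
grip_width: 0.0
gripper_force: 0.0
```

>>> step_arm:
  moves:
    - {"rx": 0,"ry": 0,"rz": 0,"dx": 0,"dy": 0,"dz": 1.5,"gripper": -1}

```text
clock: 5.5
tcp_pos: [0.5681, -0.2233, 0.2089]
orientation: [3.124, 0.334, -0.0]
contact_force: [-1.2, 1.3, 0.5]
grip_width: -0.0002
gripper_force: 0.0
```

>>> step_arm:
  moves:
    - {"rx": 0,"ry": 0,"rz": 0,"dx": 0,"dy": 0,"dz": 1.5,"gripper": -1}

```text
clock: 5.62
tcp_pos: [0.5681, -0.2233, 0.2074]
orientation: [-3.124, -0.334, 0.0]
contact_force: [-0.3, 0.2, 0.5]
grip_width: 0.0001
gripper_force: 0.0
```

>>> step_arm:
  moves:
    - {"rx": 0,"ry": 0,"rz": 0,"dx": 0,"dy": 0,"dz": 1.5,"gripper": -1}

```text
clock: 5.75
tcp_pos: [0.5681, -0.2233, 0.2059]
orientation: [3.124, 0.334, 0.0]
contact_force: [-0.0, 0.3, -0.3]
grip_width: 0.0003
gripper_force: 0.0
```

Run:
```python
from h import *
s=r.grab_frame("side")
a=cv2.imread("pics/side0.png")
f=lambda i: cv2.convertScaleAbs(cv2.resize(i[135:185,270:320],(400,400),interpolation=cv2.INTER_CUBIC),alpha=2.5,beta=10)
cv2.imwrite("pics/press3.png",np.hstack([f(a),f(s)]))
o=r.get_obs();print(o["contact_force"],o["tcp_pos"])
for z in(0,-.02,-.04,.02): print(proj("side",[o["tcp_pos"]+[0,0,z]]))
```

```text
[-0.10931784  0.21319458  1.09598811] [ 0.56796175 -0.22324174  0.20567501]
[[298.70400059 158.36038077]]
[[298.42652783 163.09242326]]
[[298.15420797 167.73297189]]
[[298.98675957 153.53434406]]
```

View pics/press3.png

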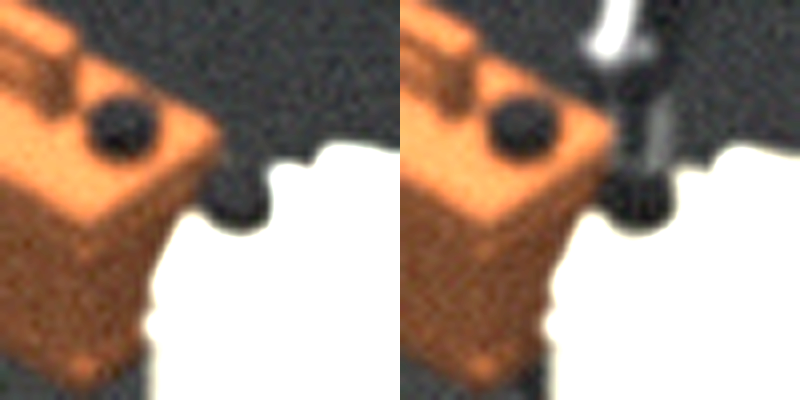

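>>> step_arm:
  moves:
    - {"rx": 0,"ry": 0,"rz": 0,"dx": 0,"dy": 0,"dz": 1.5,"gripper": -1}

```text
clock: 5.92
tcp_pos: [0.5681, -0.2234, 0.2045]
orientation: [3.124, 0.334, 0.0]
contact_force: [-0.5, 0.7, 0.1]
grip_width: 0.0002
gripper_force: 0.0
```

>>> step_arm:
  moves:
    - {"rx": 0,"ry": 0,"rz": 0,"dx": 0,"dy": 0,"dz": 1.5,"gripper": -1}

```text
clock: 6.05
tcp_pos: [0.5681, -0.2233, 0.2029]
orientation: [3.124, 0.334, 0.0]
contact_force: [0.1, 0.3, 0.1]
grip_width: -0.0001
gripper_force: 0.0
```

>>> step_arm:
  moves:
    - {"rx": 0,"ry": 0,"rz": 0,"dx": 0,"dy": 0,"dz": 1.5,"gripper": -1}

```text
clock: 6.18
tcp_pos: [0.5681, -0.2233, 0.2014]
orientation: [-3.124, -0.334, -0.0]
contact_force: [-0.2, 0.2, 0.8]
grip_width: -0.0002
gripper_force: 0.0
```

>>> step_arm:
  moves:
    - {"rx": 0,"ry": 0,"rz": 0,"dx": 0,"dy": 0,"dz": 1.5,"gripper": -1}

```text
clock: 6.3
tcp_pos: [0.5681, -0.2233, 0.1999]
orientation: [3.124, 0.334, 0.0]
contact_force: [-0.3, 0.1, 0.4]
grip_width: -0.0001
gripper_force: 0.0
```

Run:
```python
from h import *
def tri(a,b):
    o1,d1=ray("side",[a]);o2,d2=ray("top",[b]);d1=d1[0];d2=d2[0]
    s=np.linalg.lstsq(np.c_[d1,-d2],o2-o1,rcond=None)[0]; p,q=o1+s[0]*d1,o2+s[1]*d2; return (p+q)/2,np.linalg.norm(p-q)
print(tri((297,137),(332,176)), tri((297,137),(337,174)))
o=r.get_obs(); print(o["joints"],o["tau"],o["contact_force"])
s=r.grab_frame("side"); t=r.grab_frame("top")
f=lambda i,x,y: cv2.convertScaleAbs(cv2.resize(i[y:y+50,x:x+50],(400,400),interpolation=cv2.INTER_CUBIC),alpha=2.5,beta=10)
cv2.imwrite("pics/press4.png",np.hstack([f(s,275,125),f(t,310,155)]))
```

```text
(array([ 0.55534276, -0.17241969,  0.32562233]), np.float64(0.003956148638113351)) (array([ 0.56321625, -0.18716976,  0.31460336]), np.float64(0.0048999347076470285))
[ 0.37729736  0.39064802 -0.13674526  1.7248816   0.06057638  1.03010982
 -1.13809829] [ 3.28782575e-03 -5.32182992e+01 -5.58852330e-01 -2.69445312e+01
  8.61085835e-03  3.25959502e-02  2.74348553e-03] [-0.33355222  0.08422934  0.40544284]
```

View pics/press4.png

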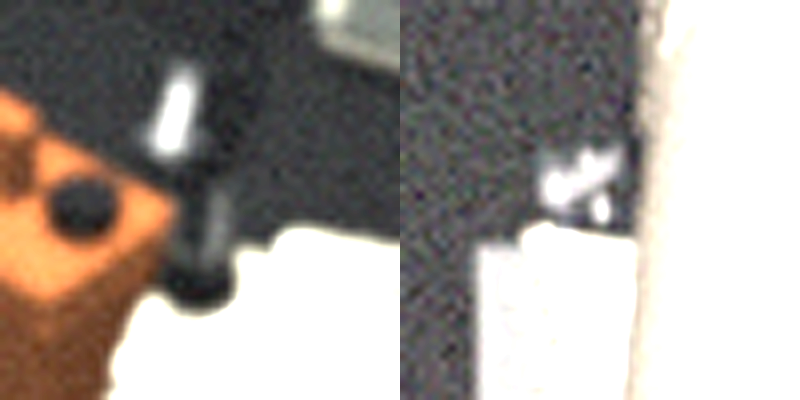

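>>> step_arm:
  moves:
    - {"rx": 0,"ry": 0,"rz": 0,"dx": 0,"dy": 0,"dz": 1.5,"gripper": -1}

```text
clock: 6.52
tcp_pos: [0.5682, -0.2234, 0.1986]
orientation: [3.124, 0.334, 0.0]
contact_force: [-0.8, 0.1, -0.6]
grip_width: 0.0002
gripper_force: 0.0
```

>>> step_arm:
  moves:
    - {"rx": 0,"ry": 0,"rz": 0,"dx": 0,"dy": 0,"dz": 1.5,"gripper": -1}

```text
clock: 6.65
tcp_pos: [0.5681, -0.2233, 0.197]
orientation: [3.124, 0.334, 0.0]
contact_force: [1.1, -0.4, 0.3]
grip_width: 0.0001
gripper_force: 0.0
```

>>> step_arm:
  moves:
    - {"rx": 0,"ry": 0,"rz": 0,"dx": 0,"dy": 0,"dz": 1.5,"gripper": -1}

```text
clock: 6.78
tcp_pos: [0.5681, -0.2233, 0.1954]
orientation: [-3.124, -0.334, 0.0]
contact_force: [0.2, 0.1, 0.2]
grip_width: 0.0001
gripper_force: 0.0
```

>>> step_arm:
  moves:
    - {"rx": 0,"ry": 0,"rz": 0,"dx": 0,"dy": 0,"dz": 1.5,"gripper": -1}

```text
clock: 6.9
tcp_pos: [0.5681, -0.2233, 0.1939]
orientation: [3.124, 0.334, 0.0]
contact_force: [-0.3, -0.4, -0.1]
grip_width: -0.0001
gripper_force: 0.0
```

Run:
```python
from h import *
np.set_printoptions(linewidth=200)
s=np.mean([r.grab_frame("side").astype(float).mean(2) for _ in range(4)],0)
a=cv2.imread("pics/side0.png").astype(float).mean(2)
print(np.arange(290,310))
for y in range(144,168): print(y,a[y,290:310].astype(int),"|",s[y,290:310].astype(int))
print(proj("side",[[.568,-.2233,z] for z in(.19,.2,.21,.22)])[:,1])
```

```text
[290 291 292 293 294 295 296 297 298 299 300 301 302 303 304 305 306 307 308 309]
144 [22 21 20 20 20 21 23 25 22 22 17 17 20 21 22 20 20 21 19 22] | [ 22  27  35  55  81 101 105  87  64  47  37  25  14  13  16  17  19  19  19  23]
145 [21 23 22 23 21 20 16 18 20 18 23 21 21 20 18 18 24 24 18 21] | [24 22 27 40 61 77 81 69 49 39 29 20 14 15 15 21 22 22 20 20]
146 [29 25 21 21 22 21 19 19 20 20 20 19 22 18 21 19 21 21 15 23] | [30 24 22 23 37 50 53 42 32 27 21 16 11 16 15 18 22 23 21 21]
147 [42 36 33 24 23 23 22 19 21 18 20 19 21 19 21 24 21 24 19 19] | [41 37 29 22 23 28 29 23 20 16 15 11 14 17 19 22 21 23 21 19]
148 [49 55 53 42 33 24 24 24 21 21 22 21 20 18 17 20 17 20 22 23] | [48 55 49 34 22 19 19 15 13 12 14 14 15 17 20 22 21 21 21 21]
149 [52 66 68 62 54 43 27 23 19 18 19 19 21 21 22 25 23 19 22 18] | [53 65 66 49 32 21 17 17 13 14 12 18 21 22 23 23 20 22 22 21]
150 [53 68 74 70 70 58 40 24 23 21 23 20 20 25 19 25 22 23 21 19] | [50 69 73 63 46 33 24 17 14 12 15 21 29 30 26 23 21 22 21 20]
151 [53 70 78 75 72 63 52 37 25 19 23 23 22 16 19 21 23 20 19 20] | [53 72 77 73 62 49 3
[... 1975 characters left out ...]
125 103  84  82  99 132 175 218 239 245 245 239 196] | [ 31  73 137 173 173 150 121  95  83  79  81 101 137 177 220 239 242 237 219 176]
165 [ 49 120 198 237 242 236 225 204 178 162 159 178 206 231 240 244 245 245 237 196] | [ 47 104 162 178 174 163 150 135 127 129 145 176 209 231 241 245 246 244 234 190]
166 [ 78 161 226 243 245 243 242 238 234 228 224 231 238 243 245 245 246 245 238 209] | [ 72 133 171 176 170 165 162 157 156 173 206 230 240 244 246 246 246 245 239 212]
167 [116 196 237 244 245 245 245 244 244 244 242 243 244 245 245 246 246 246 242 235] | [102 158 178 176 168 167 165 164 171 201 233 243 246 246 246 246 246 246 243 235]
[162.06446423 159.70007165 157.31236241 154.90101938]
```

Run:
```python
from h import *
T=np.array([.2884,-.6097,.2141]); 
print("start tcp",proj("side",[T+[0,0,z] for z in(-.022,0,.054,.1)]))
a=cv2.imread("pics/side0.png"); 
c=np.array([.568,-.2233,.194]); x=np.array([.977,.211,0]);y=np.array([.211,-.977,0])
for z in(-.022,0,.02): print(z,proj("side",[c+[0,0,z]+sx*.011*x+sy*.0145*y for sx in(-1,1) for sy in(-1,1)]).round(1).tolist())
s=r.grab_frame("side")
f=lambda i,x,y: cv2.convertScaleAbs(cv2.resize(i[y:y+75,x:x+50],(400,600),interpolation=cv2.INTER_CUBIC),alpha=3,beta=20)
cv2.imwrite("pics/g.png",np.hstack([f(a,400,70),f(s,275,100)]))
```

```text
start tcp [[411.73658928 132.01357492]
 [413.10217976 127.0355359 ]
 [416.55658793 114.40793342]
 [419.61882903 103.17098837]]
-0.022 [[300.2, 169.4], [302.5, 164.5], [294.0, 168.1], [296.3, 163.2]]
0 [[300.5, 164.2], [302.8, 159.3], [294.2, 162.9], [296.6, 158.0]]
0.02 [[300.8, 159.5], [303.1, 154.6], [294.5, 158.2], [296.9, 153.3]]
```

View pics/g.png

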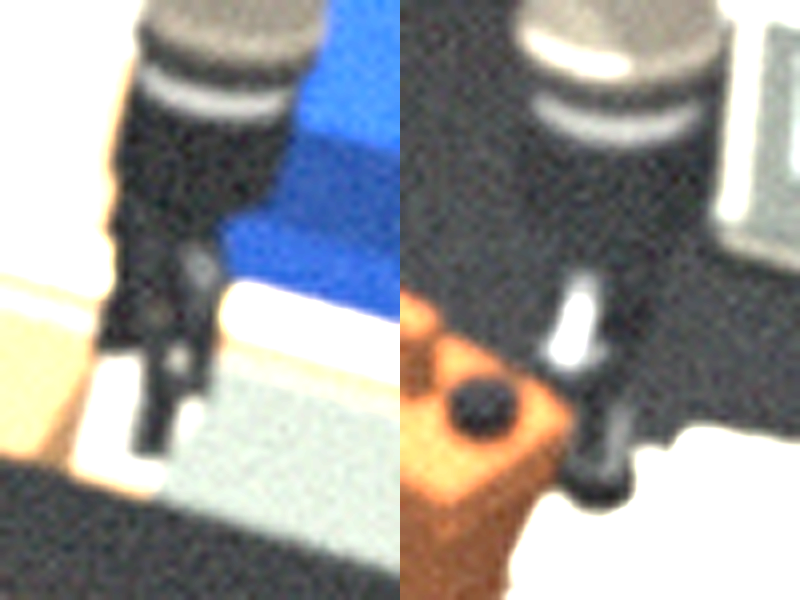

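The image puts the fingertips near z=0.214 with the TCP reading 0.194, so they are still just above the cap. I'll go on in small steps guided by force.

>>> step_arm:
  moves:
    - {"rx": 0,"ry": 0,"rz": 0,"dx": 0,"dy": 0,"dz": 1.5,"gripper": -1}
    - {"rx": 0,"ry": 0,"rz": 0,"dx": 0,"dy": 0,"dz": 1.5,"gripper": -1}

```text
clock: 7.4
tcp_pos: [0.5681, -0.2234, 0.1909]
orientation: [3.124, 0.334, 0.0]
contact_force: [-0.6, -0.8, 4.1]
grip_width: -0.0001
gripper_force: 2.4
```

>>> step_arm:
  moves:
    - {"rx": 0,"ry": 0,"rz": 0,"dx": 0,"dy": 0,"dz": 1.5,"gripper": -1}

```text
clock: 7.52
tcp_pos: [0.5682, -0.2233, 0.1899]
orientation: [3.124, 0.334, 0.0]
contact_force: [-1.4, -0.0, 5.2]
grip_width: 0.0002
gripper_force: 2.4
```

>>> step_arm:
  moves:
    - {"rx": 0,"ry": 0,"rz": 0,"dx": 0,"dy": 0,"dz": 1.5,"gripper": -1}

```text
clock: 7.65
tcp_pos: [0.5682, -0.2233, 0.1884]
orientation: [3.124, 0.334, 0.0]
contact_force: [-1.9, 1.0, 5.5]
grip_width: -0.0001
gripper_force: 2.5
```

>>> step_arm:
  moves:
    - {"rx": 0,"ry": 0,"rz": 0,"dx": 0,"dy": 0,"dz": 1.5,"gripper": -1}

```text
clock: 7.78
tcp_pos: [0.5681, -0.2233, 0.1867]
orientation: [3.124, 0.334, 0.0]
contact_force: [-1.6, 0.2, 5.0]
grip_width: -0.0001
gripper_force: 2.5
```

>>> step_arm:
  moves:
    - {"rx": 0,"ry": 0,"rz": 0,"dx": 0,"dy": 0,"dz": 1.5,"gripper": -1}

```text
clock: 7.9
tcp_pos: [0.5681, -0.2233, 0.185]
orientation: [3.124, 0.334, 0.0]
contact_force: [-2.0, 0.8, 5.4]
grip_width: 0.0
gripper_force: 2.5
```

>>> step_arm:
  moves:
    - {"rx": 0,"ry": 0,"rz": 0,"dx": 0,"dy": 0,"dz": 1,"gripper": -1}

```text
clock: 8.02
tcp_pos: [0.5681, -0.2233, 0.184]
orientation: [3.124, 0.334, 0.0]
contact_force: [-2.0, 1.2, 5.1]
grip_width: -0.0003
gripper_force: 2.4
```

>>> step_arm:
  moves:
    - {"rx": 0,"ry": 0,"rz": 0,"dx": 0,"dy": 0,"dz": 1,"gripper": -1}

```text
clock: 8.15
tcp_pos: [0.5682, -0.2234, 0.1838]
orientation: [3.124, 0.334, 0.0]
contact_force: [-4.8, 1.6, 14.3]
grip_width: -0.0
gripper_force: 7.1
```

>>> step_arm:
  moves:
    - {"rx": 0,"ry": 0,"rz": 0,"dx": 0,"dy": 0,"dz": 0.7,"gripper": -1}

```text
clock: 8.28
tcp_pos: [0.5682, -0.2234, 0.1837]
orientation: [3.123, 0.334, 0.001]
contact_force: [-6.6, 2.2, 17.4]
grip_width: 0.0
gripper_force: 8.5
```

>>> step_arm:
  moves:
    - {"rx": 0,"ry": 0,"rz": 0,"dx": 0,"dy": 0,"dz": 0.5,"gripper": -1}

```text
clock: 8.4
tcp_pos: [0.5683, -0.2234, 0.1837]
orientation: [3.123, 0.334, 0.001]
contact_force: [-8.0, 2.8, 19.3]
grip_width: -0.0003
gripper_force: 9.5
```

Cap is home: force jumped at 8 mm of travel, and the shut fingertips sit 16 mm behind the reported TCP. Now I retreat, open and move over the handle.

>>> step_arm:
  moves:
    - {"rx": 0,"ry": 0,"rz": 0,"dx": 0,"dy": 0,"dz": -10,"gripper": -1}
    - {"rx": 0,"ry": 0,"rz": 0,"dx": 0,"dy": 0,"dz": -25,"gripper": -1}
    - {"rx": 0,"ry": 0,"rz": 0,"dx": 0,"dy": 0,"dz": -25,"gripper": 1}
    - {"rx": 0,"ry": 0,"rz": 0,"dx": -25,"dy": 0,"dz": 0,"gripper": 1}
    - {"rx": 0,"ry": 0,"rz": 0,"dx": -25,"dy": 0,"dz": 0,"gripper": 1}
    - {"rx": 0,"ry": 0,"rz": 0,"dx": -25,"dy": 0,"dz": 0,"gripper": 1}
    - {"rx": 0,"ry": 0,"rz": 0,"dx": 0,"dy": 0,"dz": 0,"gripper": 1}
    - {"rx": 0,"ry": 0,"rz": 0,"dx": 0,"dy": 0,"dz": 0,"gripper": 1}

```text
clock: 9.4
tcp_pos: [0.4956, -0.2389, 0.2418]
orientation: [-3.124, -0.335, -0.001]
contact_force: [0.4, -0.0, -0.2]
grip_width: 0.0852
gripper_force: 0.0
```

Run:
```python
from h import *
s=r.grab_frame("side"); a=cv2.imread("pics/side0.png"); cv2.imwrite("pics/s2.png",s)
g=lambda i: np.float32(cv2.cvtColor(i,cv2.COLOR_BGR2GRAY)[183:215,285:355])
w=cv2.createHanningWindow((70,32),cv2.CV_32F); print(cv2.phaseCorrelate(g(a),g(s),w))
cc=[s[y,288:312].astype(float).mean(1).astype(int) for y in range(154,168,2)]; ca=[a[y,288:312].astype(float).mean(1).astype(int) for y in range(154,168,2)]
for u,v in zip(ca,cc): print(u,"|",v)
```

```text
((0.04609412208554886, -0.11461040938934275), 0.914002150711086)
[ 38  51  65  70  58  52  43  34  31  32  31  22  23  22  20  25  29  28
  28  23  24  61 135 191] | [ 41  56  66  71  59  49  41  40  63  98 116 114 103  85  67  54  44  35
  27  23  26  64 134 195]
[ 61  57  50  42  35  30  27  24  22  20  22  22  19  18  29  63 119 159
 165 151 130 146 203 236] | [ 59  55  52  45  37  26  35  70 131 182 197 196 188 187 193 202 204 193
 165 143 127 149 207 238]
[ 44  35  30  34  35  30  25  18  18  22  23  20  23  17  22  51 137 217
 241 244 238 207 171 161] | [ 45  34  29  28  34  35  31  39  57  70  68  66  67  84 117 167 219 240
 245 244 238 210 173 163]
[ 32  29  33  28  29  29  32  22  15  17  19  22  20  18  14  33 122 213
 242 245 241 208 152 119] | [ 28  32  30  31  31  30  24  21  20  21  21  18  19  19  24  58 147 229
 246 248 242 211 155 123]
[ 27  23  22  31  77 122 124  90  46  23  17  12  13  11  22  57 147 226
 244 246 241 204 151 121] | [ 31  29  26  29  68  97  84  44  21  15  19  20  21  19   9  43 136 227
 246 247 243 209 150 124]
[ 24  24  32  81 162 219 227 201 162 125 103  84  82  99 132 175 218 239
 245 245 239 196 141 115] | [ 27  23  33  80 164 216 218 176 118  78  52  39  39  47  74 140 207 240
 247 247 240 201 145 116]
[ 23  31  78 161 226 243 245 243 242 238 234 228 224 231 238 243 245 245
 246 245 238 209 174 165] | [ 21  33  80 163 228 245 247 245 239 233 224 221 219 223 232 241 246 246
 247 246 240 214 177 169]
```

The cap now sits about 2 px lower in the image and the can hasn't shifted (0.1 px). Next: descend and grip.

>>> step_arm:
  moves:
    - {"rx": 0,"ry": 0,"rz": 0,"dx": 0,"dy": 0,"dz": 15,"gripper": 1}
    - {"rx": 0,"ry": 0,"rz": 0,"dx": 0,"dy": 0,"dz": 15,"gripper": 1}
    - {"rx": 0,"ry": 0,"rz": 0,"dx": 0,"dy": 0,"dz": 15,"gripper": 1}
    - {"rx": 0,"ry": 0,"rz": 0,"dx": 0,"dy": 0,"dz": 8,"gripper": 1}
    - {"rx": 0,"ry": 0,"rz": 0,"dx": 0,"dy": 0,"dz": 5,"gripper": 1}
    - {"rx": 0,"ry": 0,"rz": 0,"dx": 0,"dy": 0,"dz": 0,"gripper": 1}

```text
clock: 10.2
tcp_pos: [0.4947, -0.2392, 0.1836]
orientation: [-3.124, -0.334, 0.0]
contact_force: [0.3, 0.4, 0.8]
grip_width: 0.0853
gripper_force: 0.0
```

>>> step_arm:
  moves:
    - {"rx": 0,"ry": 0,"rz": 0,"dx": 0,"dy": 0,"dz": 0,"gripper": -1}
    - {"rx": 0,"ry": 0,"rz": 0,"dx": 0,"dy": 0,"dz": 0,"gripper": -1}
    - {"rx": 0,"ry": 0,"rz": 0,"dx": 0,"dy": 0,"dz": 0,"gripper": -1}
    - {"rx": 0,"ry": 0,"rz": 0,"dx": 0,"dy": 0,"dz": 0,"gripper": -1}
    - {"rx": 0,"ry": 0,"rz": 0,"dx": 0,"dy": 0,"dz": 0,"gripper": -1}
    - {"rx": 0,"ry": 0,"rz": 0,"dx": 0,"dy": 0,"dz": 0,"gripper": -1}
  grip_force: 70

```text
clock: 10.95
tcp_pos: [0.4951, -0.24, 0.1842]
orientation: [3.123, 0.333, 0.001]
contact_force: [0.8, -4.2, 2.2]
grip_width: 0.019
gripper_force: 69.8
```

>>> step_arm:
  moves:
    - {"rx": 0,"ry": 0,"rz": 0,"dx": 0,"dy": 0,"dz": -2,"gripper": -1}
    - {"rx": 0,"ry": 0,"rz": 0,"dx": 0,"dy": 0,"dz": -4,"gripper": -1}
    - {"rx": 0,"ry": 0,"rz": 0,"dx": 0,"dy": 0,"dz": -6,"gripper": -1}
    - {"rx": 0,"ry": 0,"rz": 0,"dx": 0,"dy": 0,"dz": -8,"gripper": -1}
    - {"rx": 0,"ry": 0,"rz": 0,"dx": 0,"dy": 0,"dz": -10,"gripper": -1}
    - {"rx": 0,"ry": 0,"rz": 0,"dx": 0,"dy": 0,"dz": -10,"gripper": -1}
    - {"rx": 0,"ry": 0,"rz": 0,"dx": 0,"dy": 0,"dz": -10,"gripper": -1}
    - {"rx": 0,"ry": 0,"rz": 0,"dx": 0,"dy": 0,"dz": -10,"gripper": -1}
    - {"rx": 0,"ry": 0,"rz": 0,"dx": 0,"dy": 0,"dz": -8,"gripper": -1}
    - {"rx": 0,"ry": 0,"rz": 0,"dx": 0,"dy": 0,"dz": -6,"gripper": -1}
    - {"rx": 0,"ry": 0,"rz": 0,"dx": 0,"dy": 0,"dz": -4,"gripper": -1}
    - {"rx": 0,"ry": 0,"rz": 0,"dx": 0,"dy": 0,"dz": -2,"gripper": -1}
    - {"rx": 0,"ry": 0,"rz": 0,"dx": 0,"dy": 0,"dz": 0,"gripper": -1}
    - {"rx": 0,"ry": 0,"rz": 0,"dx": 0,"dy": 0,"dz": 0,"gripper": -1}

```text
clock: 12.7
tcp_pos: [0.4946, -0.2391, 0.2635]
orientation: [-3.124, -0.334, 0.001]
contact_force: [0.1, -0.1, -7.7]
grip_width: 0.019
gripper_force: 68.6
```

Run:
```python
from h import *
o=r.get_obs(); print(o["contact_force"],o["moment"],o["tcp_pos"])
s=r.grab_frame("side"); cv2.imwrite("pics/lift.png",cv2.convertScaleAbs(cv2.resize(s[90:240,230:380],(600,600),interpolation=cv2.INTER_CUBIC),alpha=1.5))
```

```text
[ 0.14661983 -0.06529889 -7.71739108] [0.02457828 0.07679238 0.01228146] [ 0.49463866 -0.2391321   0.26351499]
```

View pics/lift.png

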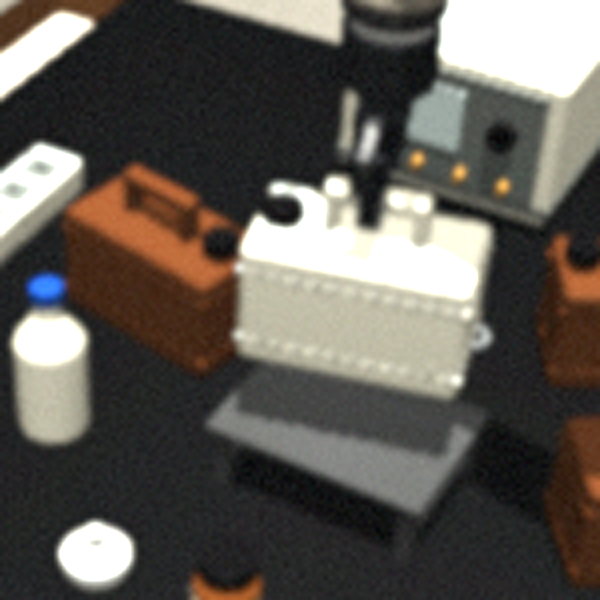

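The can is lifted level (7.7 N, about 0.79 kg, negligible moment), with the fingers between the posts. Moving it across.

>>> step_arm:
  moves:
    - {"rx": 0,"ry": 0,"rz": 0,"dx": 1.4,"dy": -7.6,"dz": 0,"gripper": -1}
    - {"rx": 0,"ry": 0,"rz": 0,"dx": 2.8,"dy": -15.1,"dz": 0,"gripper": -1}
    - {"rx": 0,"ry": 0,"rz": 0,"dx": 4.1,"dy": -22.7,"dz": 0,"gripper": -1}
    - {"rx": 0,"ry": 0,"rz": 0,"dx": 5.5,"dy": -30.3,"dz": 0,"gripper": -1}
    - {"rx": 0,"ry": 0,"rz": 0,"dx": 5.5,"dy": -30.3,"dz": 0,"gripper": -1}
    - {"rx": 0,"ry": 0,"rz": 0,"dx": 5.5,"dy": -30.3,"dz": 0,"gripper": -1}
    - {"rx": 0,"ry": 0,"rz": 0,"dx": 5.5,"dy": -30.3,"dz": 0,"gripper": -1}
    - {"rx": 0,"ry": 0,"rz": 0,"dx": 5.5,"dy": -30.3,"dz": 0,"gripper": -1}
    - {"rx": 0,"ry": 0,"rz": 0,"dx": 5.5,"dy": -30.3,"dz": 0,"gripper": -1}
    - {"rx": 0,"ry": 0,"rz": 0,"dx": 5.5,"dy": -30.3,"dz": 0,"gripper": -1}
    - {"rx": 0,"ry": 0,"rz": 0,"dx": 5.5,"dy": -30.3,"dz": 0,"gripper": -1}
    - {"rx": 0,"ry": 0,"rz": 0,"dx": 5.5,"dy": -30.3,"dz": 0,"gripper": -1}
    - {"rx": 0,"ry": 0,"rz": 0,"dx": 5.5,"dy": -30.3,"dz": 0,"gripper": -1}
    - {"rx": 0,"ry": 0,"rz": 0,"dx": 5.5,"dy": -30.3,"dz": 0,"gripper": -1}
    - {"rx": 0,"ry": 0,"rz": 0,"dx": 5.5,"dy": -30.3,"dz": 0,"gripper": -1}
    - {"rx": 0,"ry": 0,"rz": 0,"dx": 5.5,"dy": -30.3,"dz": 0,"gripper": -1}
    - {"rx": 0,"ry": 0,"rz": 0,"dx": 4.1,"dy": -22.7,"dz": 0,"gripper": -1}
    - {"rx": 0,"ry": 0,"rz": 0,"dx": 2.8,"dy": -15.1,"dz": 0,"gripper": -1}
    - {"rx": 0,"ry": 0,"rz": 0,"dx": 1.4,"dy": -7.6,"dz": 0,"gripper": -1}

```text
clock: 15.12
tcp_pos: [0.4778, 0.2542, 0.2638]
orientation: [3.124, 0.336, -0.0]
contact_force: [-0.0, -0.4, -7.6]
grip_width: 0.0189
gripper_force: 68.8
```

>>> step_arm:
  moves:
    - {"rx": 0,"ry": 0,"rz": 1.6,"dx": 0,"dy": 0,"dz": 0,"gripper": -1}
    - {"rx": 0,"ry": 0,"rz": 3,"dx": 0,"dy": 0,"dz": 0,"gripper": -1}
    - {"rx": 0,"ry": 0,"rz": 3,"dx": 0,"dy": 0,"dz": 0,"gripper": -1}
    - {"rx": 0,"ry": 0,"rz": 3,"dx": 0,"dy": 0,"dz": 0,"gripper": -1}
    - {"rx": 0,"ry": 0,"rz": 3,"dx": 0,"dy": 0,"dz": 0,"gripper": -1}
    - {"rx": 0,"ry": 0,"rz": 3,"dx": 0,"dy": 0,"dz": 0,"gripper": -1}
    - {"rx": 0,"ry": 0,"rz": 2,"dx": 0,"dy": 0,"dz": 0,"gripper": -1}
    - {"rx": 0,"ry": 0,"rz": 0,"dx": 0,"dy": 0,"dz": 0,"gripper": -1}
    - {"rx": 0,"ry": 0,"rz": 0,"dx": 0,"dy": 0,"dz": 0,"gripper": -1}

```text
clock: 16.25
tcp_pos: [0.4784, 0.2529, 0.2638]
orientation: [3.137, -0.175, 0.0]
contact_force: [0.2, 0.2, -7.2]
grip_width: 0.0189
gripper_force: 68.8
```

Run:
```python
from h import *
o=r.get_obs(); print(o["contact_force"],o["moment"],o["tcp_pos"],cv2.Rodrigues(o["orientation"])[0].round(3).tolist())
s=r.grab_frame("side");t=r.grab_frame("top")
cv2.imwrite("pics/over.png",np.vstack([np.hstack([cv2.resize(s[180:360,150:340],(400,379)),cv2.resize(t[160:340,110:300],(400,379))])]))
```

```text
[ 0.19535593  0.17413082 -7.19410047] [ 0.03265592 -0.02126697 -0.01684643] [0.47842307 0.25293526 0.26380334] [[0.994, -0.111, 0.0], [-0.111, -0.994, -0.0], [0.0, 0.0, -1.0]]
```

View pics/over.png

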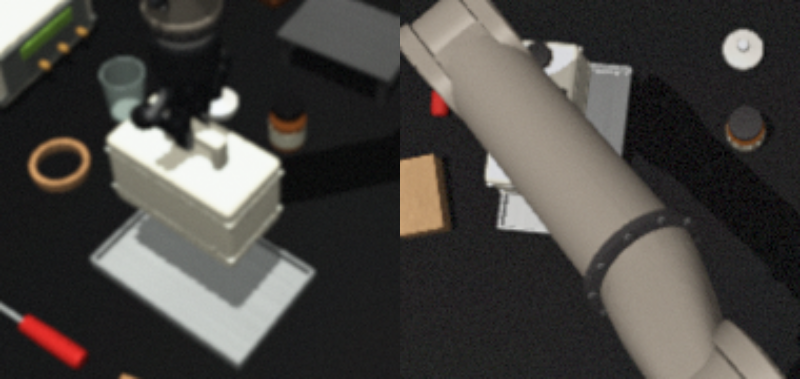

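Held over the tray, level and aligned. Lowering.

>>> step_arm:
  moves:
    - {"rx": 0,"ry": 0,"rz": 0,"dx": 0,"dy": 0,"dz": 4,"gripper": -1}
    - {"rx": 0,"ry": 0,"rz": 0,"dx": 0,"dy": 0,"dz": 8,"gripper": -1}
    - {"rx": 0,"ry": 0,"rz": 0,"dx": 0,"dy": 0,"dz": 12,"gripper": -1}
    - {"rx": 0,"ry": 0,"rz": 0,"dx": 0,"dy": 0,"dz": 15,"gripper": -1}
    - {"rx": 0,"ry": 0,"rz": 0,"dx": 0,"dy": 0,"dz": 15,"gripper": -1}
    - {"rx": 0,"ry": 0,"rz": 0,"dx": 0,"dy": 0,"dz": 15,"gripper": -1}
    - {"rx": 0,"ry": 0,"rz": 0,"dx": 0,"dy": 0,"dz": 15,"gripper": -1}
    - {"rx": 0,"ry": 0,"rz": 0,"dx": 0,"dy": 0,"dz": 15,"gripper": -1}
    - {"rx": 0,"ry": 0,"rz": 0,"dx": 0,"dy": 0,"dz": 12,"gripper": -1}
    - {"rx": 0,"ry": 0,"rz": 0,"dx": 0,"dy": 0,"dz": 10,"gripper": -1}
    - {"rx": 0,"ry": 0,"rz": 0,"dx": 0,"dy": 0,"dz": 8,"gripper": -1}
    - {"rx": 0,"ry": 0,"rz": 0,"dx": 0,"dy": 0,"dz": 5,"gripper": -1}
    - {"rx": 0,"ry": 0,"rz": 0,"dx": 0,"dy": 0,"dz": 3,"gripper": -1}
    - {"rx": 0,"ry": 0,"rz": 0,"dx": 0,"dy": 0,"dz": 2,"gripper": -1}
    - {"rx": 0,"ry": 0,"rz": 0,"dx": 0,"dy": 0,"dz": 0,"gripper": -1}

```text
clock: 18.23
tcp_pos: [0.4784, 0.2532, 0.1249]
orientation: [-3.137, 0.175, -0.0]
contact_force: [0.7, 0.1, -8.2]
grip_width: 0.019
gripper_force: 68.7
```

>>> step_arm:
  moves:
    - {"rx": 0,"ry": 0,"rz": 0,"dx": 0,"dy": 0,"dz": 1.5,"gripper": -1}
    - {"rx": 0,"ry": 0,"rz": 0,"dx": 0,"dy": 0,"dz": 1.5,"gripper": -1}

```text
clock: 18.48
tcp_pos: [0.4785, 0.2532, 0.1219]
orientation: [-3.137, 0.175, -0.001]
contact_force: [0.1, -0.2, -7.2]
grip_width: 0.0187
gripper_force: 68.8
```

>>> step_arm:
  moves:
    - {"rx": 0,"ry": 0,"rz": 0,"dx": 0,"dy": 0,"dz": 1,"gripper": -1}

```text
clock: 18.6
tcp_pos: [0.4784, 0.2531, 0.1207]
orientation: [3.137, -0.175, -0.0]
contact_force: [0.2, 0.6, -7.6]
grip_width: 0.0189
gripper_force: 68.8
```

>>> step_arm:
  moves:
    - {"rx": 0,"ry": 0,"rz": 0,"dx": 0,"dy": 0,"dz": 1,"gripper": -1}

```text
clock: 18.73
tcp_pos: [0.4784, 0.2532, 0.1197]
orientation: [3.137, -0.175, 0.0]
contact_force: [-0.6, 0.2, -8.2]
grip_width: 0.0191
gripper_force: 68.8
```

>>> step_arm:
  moves:
    - {"rx": 0,"ry": 0,"rz": 0,"dx": 0,"dy": 0,"dz": 0.8,"gripper": -1}

```text
clock: 18.85
tcp_pos: [0.4784, 0.2532, 0.1189]
orientation: [3.137, -0.175, 0.0]
contact_force: [-0.3, 0.5, -8.2]
grip_width: 0.0189
gripper_force: 68.8
```

>>> step_arm:
  moves:
    - {"rx": 0,"ry": 0,"rz": 0,"dx": 0,"dy": 0,"dz": 0.8,"gripper": -1}

```text
clock: 18.98
tcp_pos: [0.4783, 0.2531, 0.1182]
orientation: [3.137, -0.175, -0.0]
contact_force: [-3.8, -1.9, -2.8]
grip_width: 0.019
gripper_force: 69.5
```

>>> step_arm:
  moves:
    - {"rx": 0,"ry": 0,"rz": 0,"dx": 0,"dy": 0,"dz": 0.5,"gripper": -1}
    - {"rx": 0,"ry": 0,"rz": 0,"dx": 0,"dy": 0,"dz": 0,"gripper": -1}

```text
clock: 19.23
tcp_pos: [0.4783, 0.2532, 0.1181]
orientation: [3.137, -0.175, 0.0]
contact_force: [-3.2, -1.9, 0.8]
grip_width: 0.0191
gripper_force: 69.7
```

It touched down where expected. Release, rise straight up and move aside so the cameras can see.

>>> step_arm:
  moves:
    - {"rx": 0,"ry": 0,"rz": 0,"dx": 0,"dy": 0,"dz": 0,"gripper": 1}
    - {"rx": 0,"ry": 0,"rz": 0,"dx": 0,"dy": 0,"dz": 0,"gripper": 1}
    - {"rx": 0,"ry": 0,"rz": 0,"dx": 0,"dy": 0,"dz": 0,"gripper": 1}
    - {"rx": 0,"ry": 0,"rz": 0,"dx": 0,"dy": 0,"dz": 0,"gripper": 1}
    - {"rx": 0,"ry": 0,"rz": 0,"dx": 0,"dy": 0,"dz": 0,"gripper": 1}
    - {"rx": 0,"ry": 0,"rz": 0,"dx": 0,"dy": 0,"dz": -5,"gripper": 1}
    - {"rx": 0,"ry": 0,"rz": 0,"dx": 0,"dy": 0,"dz": -15,"gripper": 1}
    - {"rx": 0,"ry": 0,"rz": 0,"dx": 0,"dy": 0,"dz": -25,"gripper": 1}
    - {"rx": 0,"ry": 0,"rz": 0,"dx": 0,"dy": 0,"dz": -35,"gripper": 1}
    - {"rx": 0,"ry": 0,"rz": 0,"dx": 0,"dy": 0,"dz": -35,"gripper": 1}
    - {"rx": 0,"ry": 0,"rz": 0,"dx": 0,"dy": 0,"dz": -25,"gripper": 1}
    - {"rx": 0,"ry": 0,"rz": 0,"dx": 0,"dy": 20,"dz": -10,"gripper": 1}
    - {"rx": 0,"ry": 0,"rz": 0,"dx": 0,"dy": 40,"dz": 0,"gripper": 1}
    - {"rx": 0,"ry": 0,"rz": 0,"dx": 0,"dy": 40,"dz": 0,"gripper": 1}
    - {"rx": 0,"ry": 0,"rz": 0,"dx": 0,"dy": 40,"dz": 0,"gripper": 1}
    - {"rx": 0,"ry": 0,"rz": 0,"dx": 0,"dy": 40,"dz": 0,"gripper": 1}
    - {"rx": 0,"ry": 0,"rz": 0,"dx": 0,"dy": 40,"dz": 0,"gripper": 1}
    - {"rx": 0,"ry": 0,"rz": 0,"dx": 0,"dy": 20,"dz": 0,"gripper": 1}
    - {"rx": 0,"ry": 0,"rz": 0,"dx": 0,"dy": 0,"dz": 0,"gripper": 1}

```text
clock: 21.6
tcp_pos: [0.4517, 0.0135, 0.2687]
orientation: [3.136, -0.18, 0.002]
contact_force: [-0.8, 0.3, 0.2]
grip_width: 0.085
gripper_force: 0.0
```

Run:
```python
from h import *
o=r.get_obs(); print(o["tcp_pos"],o["contact_force"],o["clock"])
t=r.grab_frame("top"); g=cv2.cvtColor(t,cv2.COLOR_BGR2GRAY); cv2.imwrite("pics/end.png",t)
m=np.zeros_like(g); m[170:285,145:232]=(g[170:285,145:232]>215)*255
cs=max(cv2.findContours(m,cv2.RETR_EXTERNAL,cv2.CHAIN_APPROX_NONE)[0],key=cv2.contourArea)
rc=cv2.minAreaRect(onz("top",cs.reshape(-1,2),.119)[:,:2].astype(np.float32)); print("can top",rc)
a=cv2.imread("pics/top0.png")
for n,b in(("jar",(205,235,260,290)),("filter",(170,196,260,286)),("beaker",(125,160,230,262)),("tape",(125,160,185,220)),("box",(230,275,100,135)),("driver",(150,218,122,138))):
    A,B=[np.float32(cv2.cvtColor(i,cv2.COLOR_BGR2GRAY)[b[0]:b[1],b[2]:b[3]]) for i in(a,t)]
    print(n,np.abs(A-B).mean().round(1),np.round(cv2.phaseCorrelate(A,B)[0],2))
```

```text
[0.45170365 0.01348143 0.26869374] [-0.77157741  0.25167954  0.18705809] 21.6
can top ((0.479756623506546, 0.2537722885608673), (0.09061159938573837, 0.18061545491218567), 83.36688232421875)
jar 73.0 [-14.33 -13.86]
filter 64.0 [2.95 0.56]
beaker 3.7 [-0.15  0.02]
tape 4.0 [ 0.02 -0.04]
box 2.9 [0.02 0.46]
driver 4.2 [ 0.08 -0.17]
```

```bash
python3 -c "
from bench import r
print(r.hand_in())"
```

```text
the job is handed in; nothing more can be done
None
```

I pressed the cap fully home on the stand and set the can down level in the spill tray, centred to about 1 mm. I handed the job in with the arm clear, after about 22 s. The arm hid the jar and filter holder from my final check; the beaker, tape, box and screwdriver showed no movement, and I didn't check the bottle or wrench.

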